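Stand the chisel and the punch in their cups

ROBOT

A 6-joint arm with a two-finger parallel gripper is mounted at the origin on the work surface. World frame = base frame: x ahead of the robot, y to its left, z up, the work surface at z = 0. Lengths are in m, angles in rad, forces in N, time in s.
With the tool pointing down it reaches from about 0.4 to 0.925 m from the base axis. Payload 12.5 kg.
Tool frame: the origin (TCP) lies on the front face of the gripper's body, between the roots of the fingers; the fingertips stand 78 mm ahead of it and the grasp point (between the pads) lies 59 mm ahead of it; z points along the fingers, y is the line along which they close (so a half turn about z gives the same grasp; the last joint's range is limited). The gripper opens to 95 mm and grips with 3 to 60 N. Pads are 20 mm wide; open, the fingers measure 119 mm over their backs; the gripper's body (75 mm by 180 mm) begins 59 mm behind the grasp point.
Start: joints at [1.212, 0.491, 1.559, -0, 1.092, -0.106], TCP at [0.156, 0.605, 0.292] pointing down, gripper open.
Joint ranges: [-3.1, 3.1], [-0.84, 2.19], [0.05, 2.79], [-1.13, 4.28], [0.06, 2.93], [-2.69, 2.69]. Speed limits (rad/s): [2.22, 2.22, 2.79, 3.14, 3.14, 3.14].

INTERFACE

Orientations are given as a unit quaternion [x, y, z, w].
In Python, from bench import get_state, optics, ticket gives the robot as it stands. The module is installed in compiled form; this text tells all that it offers.
- The arm moves only by the tool play_rows, never from a script. Its argument "increments" is text: rows parted by semicolons, each of 5 numbers parted by spaces: the opening, from 0 (shut) to 1 (fully open), then the shift along the tool's x, y, z in m, then the turn about the tool's z in rad. In form: claw dx dy dz spin; .... A call has 1 to 12 rows; each row is the pose to reach, as a shift and turn from the pose commanded when the call began, along the tool's axes at that moment; what a row does not reach only later rows make up. A row lasts 1/8 s, in which the tool goes at most 62.5 mm and 10.7 degrees, less where a joint would pass 70% of its speed; a pose out of reach is approached as far as the arm can. A call with a gripper value outside its range is refused whole. The fingers move at their own pace and stop on an object; "squeeze" is the grip in N (left out, the last holds). Time passes only in rows, so rows that repeat a pose let the fingers close. It gives the time, the measured TCP pose, the force, the opening and the grip force at its end, in the units of the state.
- get_state(): the state, without advancing time (a new reading comes with each control period).
- optics.read_camera(name): name is "scene" or "top" or "wrist"; returns the picture (400x640x3 uint8, red, green, blue); there is no depth.
- optics.get_calibration(name): a dict with "fx", "fy", "cx", "cy" (pixels), "k1" (the pictures are not rectified: a ray, as slopes to the right and down, at radius r is drawn at 1 + k1 r^2 times it, then the intrinsics apply), "R" (3x3) and "t" (3): a world point X has camera coordinates R X + t. Camera axes: x right, y down, z forward; pixel columns grow to the right and rows downward; lengths in m; the calibration is good to about 2 mm. A picture is of the moment at which its call begins: read the wrist's pose just before it. get_calibration takes no time and is no camera call; for the wrist camera it gives the pose at the moment of the call.
- ticket.finish_job(): hands the job in; it is judged then, once.
The state is a dict: "t": time; "q": joint angles; "qvel": joint speeds; "joint_torque": joint torques, N m; "tcp_pos": TCP position; "tool_rot": TCP orientation; "contact_force": force on the tool from outside, world axes, zero at the start; "torque": the same for the moment, N m; "width": opening from 0.0 (shut) to 1.0 (fully open); "finger_force": force on a finger pad.
Only numpy, scipy, OpenCV 4.12 (cv2) and the standard library are available. Lean on these libraries where they do the work, as an engineer would, in place of code of your own. Each camera call takes 0.05 s, during which the arm holds its last target. There are 200 camera calls.

TASK

Slide the grey cover of the tool rack fully open along its tracks and leave it open. Then take out the two steel tools lying under it and stand each upright, struck head up, in its steel cup on the bench: the flat-bladed chisel in the wide cup and the round punch in the narrow cup, in whichever order you like. Let go of both, and leave the other things on the bench where they are.

Things in the scene. Friction and masses are not known exactly. Their poses are not given: they have to be found in the camera images.
- rack: plywood rack fixed to the bench, 160 mm (its x) by 410 mm (its y); origin at the centre of its underside, z up. The -y half is the tool tray, covered at first; the cover slides over the empty +y half. Long side walls 10 mm thick, 28 mm high; floor 12 mm above the bench; end walls and a middle cross wall 24 mm high
- rack_tray (a point): centre of the tray's floor; axes as the rack's. Two cross bars, 8 mm thick, at y = -75 and +5 mm from here, tops 37 mm above the bench, carry both tools along y, heads to -y, one at x = -30, one at +30 mm (either way round), axes 44 mm above the bench; stops 6 mm high beside each. Under the tools, between the bars, it is free down to the floor
- cover (a joint): how far the cover is slid, m: 0 = closed over the tray, 0.200 = end stop, fully open (starts between 0 and 0.03). It moves along the rack's +y, never lifts off, stays where it is left, needs about 3 N plus 4 N per m/s
- cover_tab (a point): centre of the wooden tab on the cover, 86 mm above the bench: upright plate 14 mm thick (along rack y), 70 mm wide (rack x), 36 mm high (68 to 104 mm above the bench), mid-cover. The cover is a grey hood 160 mm (rack x) by 200 mm (rack y), top face 68 mm above the bench, open at both ends, skirts on the rack's side walls. Axes as the rack's
- chisel: flat cold chisel of steel, 170 mm long, about 0.2 kg: square shank 14 x 14 mm for 125 mm from the struck head, then a flat blade 30 mm wide (its y) and 6 mm thick (its z). Origin on its axis at mid-length, its +x points to the struck head (at +85 mm), the blade edge is at -85 mm
- chisel_foot (a point): centre of the chisel's blade edge, on its axis 85 mm from the origin; axes as the chisel's
- punch: round drift punch of steel, 150 mm long, about 0.13 kg: shank 14 mm in diameter for 90 mm from the struck head, then a taper to an 8 mm round nose over the last 60 mm. Origin on its axis at mid-length, its +x points to the struck head (at +75 mm), the nose is at -75 mm; it may have rolled about its x
- punch_foot (a point): centre of the punch's nose end, on its axis 75 mm from the origin; axes as the punch's
- wide_cup: wide steel tube cup bolted to the bench: inside diameter 41 mm, outside 47 mm, rim 88 mm above the bench, inner floor 10 mm above it, on a flange 76 mm across and 6 mm thick. Origin at the centre of its underside, z up. The wide and narrow cups may stand in either of two places
- wide_cup_floor (a point): centre of the wide cup's inner floor, 10 mm above the bench
- narrow_cup: narrow steel tube cup bolted to the bench: inside diameter 28 mm, outside 34 mm, rim 75 mm above the bench, inner floor 10 mm above it, on a flange 76 mm across and 6 mm thick. Origin at the centre of its underside, z up. The chisel's blade is too wide for it
- narrow_cup_floor (a point): centre of the narrow cup's inner floor, 10 mm above the bench
- tape_roll: bystander, to be left alone: grey roll of tape lying flat, ring 100 mm across, 48 mm high
- screw_jar: bystander, to be left alone: small closed glass jar, 52 mm across, 70 mm high
- wrench: bystander, to be left alone: steel wrench lying flat, 200 mm long
- hammer: bystander, to be left alone: hammer lying flat, about 300 mm long
- spray_can: bystander, to be left alone: upright can, 66 mm across, 190 mm high
- drill_case: bystander, to be left alone: red plastic tool case lying flat, 160 x 220 x 70 mm, handle on one long side
- paint_pot: bystander, to be left alone: empty open metal pot, 100 mm across, 100 mm high

How it is judged:
By the outcome, as a careful person would: the job done as asked, in the order asked, and still so for the second after the job is handed in, with the robot touching nothing.
It also fails if it takes over 72 s, if anything falls off the work surface, if the arm or the gripper's body presses on something with over 40 N, if the wrist force passes 120 N, or if a joint passes its speed limit or range.

## Working session

There is one attempt and no reset: what is moved stays moved. The work goes in short steps, Python scripts to look and compute and a tool call to move; the robot and the scene stay as the last step left them, time stands still between calls to the robot, and variables do not carry over. Pictures are saved under pics/ and viewed, at most 14 in all, crops included, and the job is handed in when it is done.

Besides the shell and the picture viewer there is one more tool, called by a JSON object that holds its "api" and its "payload", one argument or row to a line. play_rows: Moves the arm, as the interface text tells. Its arguments: {"type":"object","properties":{"increments":{"type":"string"},"squeeze":{"type":"number"}},"required":["increments"]}

```bash
mkdir -p pics; cat > h.py <<'E'
import numpy as np, cv2
from bench import get_state, optics, ticket
def cal(n): return optics.get_calibration(n)
def ray(c,uv):
    r=(np.array(uv,float)-[c['cx'],c['cy']])/[c['fx'],c['fy']]
    d=r.copy()
    for _ in range(20): d=r/(1+c['k1']*(d@d))
    R=np.array(c['R']);t=np.array(c['t'])
    return -R.T@t, R.T@np.array([d[0],d[1],1])
def plane(c,uv,z):
    o,v=ray(c,uv); return o+v*(z-o[2])/v[2]
def proj(c,X):
    p=np.array(c['R'])@np.array(X)+np.array(c['t']); d=p[:2]/p[2]; d=d*(1+c['k1']*(d@d))
    return d*[c['fx'],c['fy']]+[c['cx'],c['cy']]
def snap(n,f):
    c=cal(n); im=optics.read_camera(n); cv2.imwrite('pics/'+f+'.png',im[:,:,::-1]); return c,im
E
python3 - <<'E'
from h import *
for n in('top','scene','wrist'):
    c,im=snap(n,n+'0'); print(n,c)
s=get_state(); print(s)
a=cv2.imread('pics/top0.png');b=cv2.imread('pics/scene0.png')
E
```

```text
top {'fx': 496.43571709130873, 'fy': 496.43571709130873, 'cx': 319.9516830100623, 'cy': 191.31179809693904, 'k1': 0.033000617539091004, 'R': array([[ 0.00835489, -0.99991633, -0.00987595],
       [-0.98815709, -0.00674255, -0.15329745],
       [ 0.15321804,  0.01103978, -0.98813074]]), 't': array([-0.0415055 ,  0.63478429,  1.62467369])}
scene {'fx': 461.52290220255435, 'fy': 461.52290220255435, 'cx': 308.9372272135342, 'cy': 211.20315641878545, 'k1': 0.024431601149369656, 'R': array([[ 0.85242116,  0.52285403, -0.00135344],
       [ 0.4521582 , -0.73845897, -0.50023125],
       [-0.26254739,  0.42579573, -0.86589079]]), 't': array([-0.50394528, -0.27042372,  1.5099198 ])}
wrist {'fx': 296.29523003546194, 'fy': 296.29523003546194, 'cx': 317.13745874975035, 'cy': 198.3489817592268, 'k1': 0.00030120934464797735, 'R': array([[ 0.25003034,  0.9682367 , -0.00159042],
       [ 0.94104634, -0.2426217 ,  0.23572547],
       [ 0.22785218, -0.06043518, -0.97181838]]), 't': array([-0.624111  , -0.02618728,  0.39010171])}
{'t': 0.15, 'q': array([ 1.21236526e+00,  4.91418677e-01,  1.55930077e+00,  1.39416498e-05,
        1.09169078e+00, -1.05604602e-01]), 'qvel': array([-1.75451884e-04, -3.95305943e-05, -4.04843970e-04,  2.81818299e-04,
       -7.14840401e-04,  1.05019598e-03]), 'joint_torque': array([ 1.92779931e-03, -6.12895560e+01, -2.58275700e+01,  6.92386064e-02,
        4.73245606e-02, -9.71635018e-05]), 'tcp_pos': array([0.15627926, 0.60503585, 0.29180045]), 'tool_rot': array([ 1.26079993e-01,  9.92019994e-01, -3.96414462e-04, -1.00016899e-04]), 'contact_force': array([-0.58929261, -0.47711853, -0.07902085]), 'torque': array([-0.01068631, -0.06630149, -0.01930896]), 'finger_force': 0.0, 'width': 1.0007483196788238}
```

View pics/top0.png

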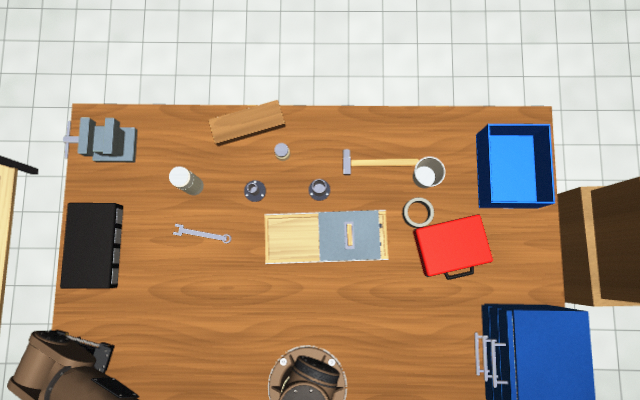

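View pics/scene0.png

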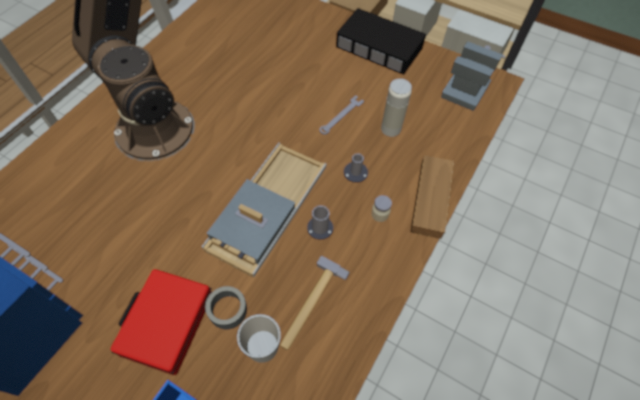

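The top view shows the rack at (265–388, 210–265), with the cover at its right (-y) end and the tab at (349,236). The narrow cup is at (255,190) and the wide cup at (319,188). I'll measure these from the masks.

```bash
python3 - <<'E'
from h import *
a=cv2.imread('pics/top0.png');b=cv2.imread('pics/scene0.png')
c=cal('top');cs=cal('scene')
A=cv2.resize(a[165:275,235:400],None,fx=4.8,fy=4.8,interpolation=cv2.INTER_CUBIC)
cv2.imwrite('pics/cropA.png',A[:600])
# cover grey mask & light-wood mask
hsv=cv2.cvtColor(a,cv2.COLOR_BGR2HSV)
for p in [(330,220),(349,236),(290,240),(200,300),(319,189),(255,190)]: print(p,hsv[p[1],p[0]])
roi=np.zeros(a.shape[:2],np.uint8); roi[200:275,255:400]=255
m=cv2.inRange(hsv,(95,40,80),(125,140,200))&roi
cn=max(cv2.findContours(m,0,2)[0],key=cv2.contourArea); r=cv2.minAreaRect(cn); print('cover',r)
for p in cv2.boxPoints(r): print(plane(c,p,.068).round(4))
m=(cv2.inRange(hsv,(10,20,185),(30,150,255))|m)&roi
m=cv2.morphologyEx(m,cv2.MORPH_OPEN,np.ones((3,3)))
cn=max(cv2.findContours(m,0,2)[0],key=cv2.contourArea); r=cv2.minAreaRect(cn); print('rack',r)
for p in cv2.boxPoints(r): print(plane(c,p,.028).round(4))
E
```

```text
(330, 220) [102  47 183]
(349, 236) [ 21 101 240]
(290, 240) [ 23  81 243]
(200, 300) [ 14 162 172]
(319, 189) [113  29 203]
(255, 190) [114  27 182]
cover ((349.8486022949219, 235.10867309570312), (47.833641052246094, 61.03269577026367), 88.02507019042969)
[ 0.5619 -0.0328  0.068 ]
[ 0.5704 -0.2344  0.068 ]
[ 0.4138 -0.2381  0.068 ]
[ 0.4053 -0.0395  0.068 ]
rack ((325.7445983886719, 236.09500122070312), (51.1075553894043, 123.20263671875), 88.02507019042969)
[0.5636 0.1551 0.028 ]
[ 0.5811 -0.2622  0.028 ]
[ 0.4098 -0.2658  0.028 ]
[0.3924 0.1447 0.028 ]
```

View pics/cropA.png

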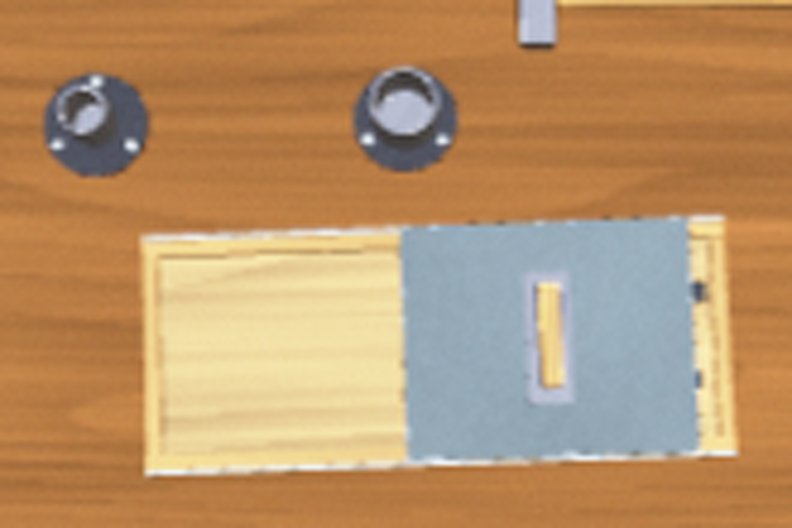

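The crop shows the wide cup rim at (404,102), the narrow cup rim at (82,110), the tab top at (551,334), and two dark spots, probably the tool heads, at the cover's right edge at (697,290) and (697,378). The tool can only spin about the vertical. So each tool has to be lifted by the head end with a light grip so that it swings upright.

```bash
python3 - <<'E'
from h import *
c=cal('top'); f=lambda U,V:((U+.5)/4.8-.5+235,(V+.5)/4.8-.5+165)
print('wide',plane(c,f(404,102),.088)); print('narrow',plane(c,f(82,110),.075)); print('tab',plane(c,f(551,334),.104))
for n,p in(('tabend',(548,283)),('tabend',(553,386)),('h1',(697,290)),('h2',(697,378))): print(n,plane(c,f(*p),.104 if n=='tabend' else .048))
print('flange w',plane(c,f(406,119),.006),'n',plane(c,f(96,125),.006))
s=get_state();q=s['tool_rot'];from scipy.spatial.transform import Rotation as R
M=R.from_quat(q).as_matrix();print(M.round(3)); 
tab=plane(c,f(551,334),.104); T=np.array([tab[0],tab[1],.155]);print('shift tool axes',M.T@(T-s['tcp_pos']))
E
```

```text
wide [ 0.64717268 -0.03307761  0.088     ]
narrow [0.64221158 0.19002845 0.075     ]
tab [ 0.4877943 -0.1330458  0.104    ]
tabend [ 0.52196118 -0.13106804  0.104     ]
tabend [ 0.45319501 -0.13434007  0.104     ]
h1 [ 0.52292718 -0.23703608  0.048     ]
h2 [ 0.46214281 -0.23638086  0.048     ]
flange w [ 0.64839879 -0.0335061   0.006     ] n [0.64249752 0.19000522 0.006     ]
[[-0.968  0.25  -0.   ]
 [ 0.25   0.968 -0.001]
 [ 0.    -0.001 -1.   ]]
shift tool axes [-0.50561839 -0.63157733  0.13726337]
```

{"api": "play_rows", "payload": {
  "increments": "1 -0.373 -0.270 0 -0.29;1 -0.373 -0.270 0 -0.29;1 -0.373 -0.270 0 -0.29;1 -0.373 -0.270 0 -0.29;1 -0.373 -0.270 0 -0.29;1 -0.373 -0.270 0 -0.29;1 -0.505 -0.631 0 -0.29;1 -0.505 -0.631 0 -0.29;1 -0.505 -0.631 0 -0.29;1 -0.505 -0.631 0 -0.29;1 -0.505 -0.631 0 -0.29;1 -0.505 -0.631 0 -0.29"
}}

```text
t: 1.65
tcp_pos: [0.4706, -0.0523, 0.2923]
tool_rot: [-0.019, 1.0, 0.0, 0.0]
contact_force: [0.7, 0.3, -0.3]
width: 1.0
finger_force: 0.0
```

{"api": "play_rows", "payload": {
  "increments": "1 0 0 0 0;1 0 0 0 0;1 0 0 0 0;1 0 0 0 0"
}}

```text
t: 2.15
tcp_pos: [0.4705, -0.0491, 0.2923]
tool_rot: [-0.02, 1.0, 0.0, 0.0]
contact_force: [0.2, 0.6, 0.7]
width: 1.0
finger_force: 0.0
```

```bash
cat >> h.py <<'E'
from scipy.spatial.transform import Rotation as Ro
def info(*targets):
    s=get_state(); M=Ro.from_quat(s['tool_rot']).as_matrix()
    print('t',round(s['t'],2),'tcp',s['tcp_pos'].round(4),'yang',np.degrees(np.arctan2(M[1,1],M[0,1])).round(2),'w',round(s['width'],3),'F',s['contact_force'].round(1),'q6',s['q'][5].round(2))
    for T in targets: print('shift',(M.T@(np.array(T)-s['tcp_pos'])).round(4))
    return s
E
python3 - <<'E'
from h import *
info([.4878,-.133,.155]); snap('wrist','w1')
E
```

```text
t 2.15 tcp [ 0.4705 -0.0491  0.2923] yang 92.24 w 1.0 F [0.2 0.6 0.7] q6 -1.85
shift [-0.014  -0.0846  0.1373]
```

View pics/w1.png

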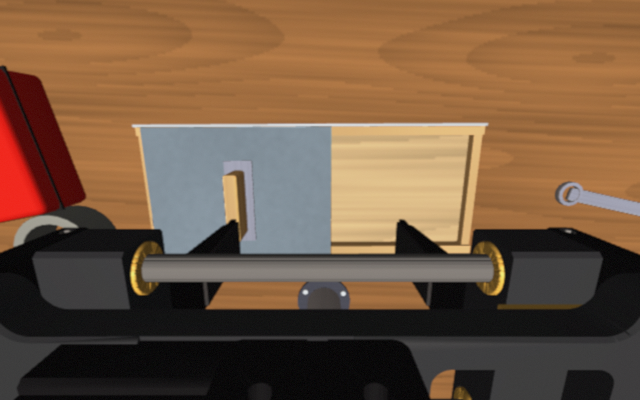

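The wrist view shows the tab at about (234,205) on the grey cover, inside the left finger. That agrees with the computed shift.

{"api": "play_rows", "payload": {
  "increments": "1 -0.014 -0.084 0 0;1 -0.014 -0.084 0 0;1 -0.014 -0.084 0.06 0;1 -0.014 -0.084 0.12 0;1 -0.014 -0.084 0.136 0;1 -0.014 -0.084 0.136 0;0.1 -0.014 -0.084 0.136 0;0.1 -0.014 -0.084 0.136 0;0.1 -0.014 -0.084 0.136 0;0.1 -0.014 -0.084 0.136 0;0.1 -0.014 -0.084 0.136 0;0.1 -0.014 -0.084 0.136 0",
  "squeeze": 15
}}

```text
t: 3.7
tcp_pos: [0.4877, -0.1336, 0.1562]
tool_rot: [-0.019, 1.0, 0.0, 0.0]
contact_force: [-0.1, -0.8, -0.5]
width: 0.421
finger_force: 0.0
```

{"api": "play_rows", "payload": {
  "increments": "0.1 0 0 0 0;0.1 0 0 0 0;0.1 0 0 0 0;0.1 0 0 0 0;0.1 0 0 0 0"
}}

```text
t: 4.32
tcp_pos: [0.4876, -0.1336, 0.1562]
tool_rot: [-0.019, 1.0, 0.0, -0.0]
contact_force: [-0.7, -0.5, 0.4]
width: 0.147
finger_force: 15.0
```

{"api": "play_rows", "payload": {
  "increments": "0.1 0 0.02 0 0;0.1 0 0.05 0 0;0.1 0 0.085 0 0;0.1 0 0.12 0 0;0.1 0 0.145 0 0;0.1 0 0.16 0 0;0.1 0 0.165 0 0;0.1 0 0.17 0 0;0.1 0 0.17 0 0"
}}

```text
t: 5.45
tcp_pos: [0.4805, 0.0366, 0.1562]
tool_rot: [-0.019, 1.0, 0.0, -0.001]
contact_force: [-6.6, 3.7, 3.3]
width: 0.148
finger_force: 15.0
```

```bash
python3 - <<'E'
from h import *
s=info(); print(s['finger_force'])
E
```

```text
t 5.45 tcp [0.4805 0.0366 0.1562] yang 92.14 w 0.148 F [-6.6  3.7  3.3] q6 -1.67
14.999366998672485
```

{"api": "play_rows", "payload": {
  "increments": "0.1 -0.001 0.005 0 0;0.1 -0.001 0.01 0 0;0.1 -0.001 0.015 0 0;0.1 -0.001 0.015 0 0"
}}

```text
t: 5.95
tcp_pos: [0.4803, 0.0491, 0.1561]
tool_rot: [-0.019, 1.0, -0.001, -0.002]
contact_force: [-11.2, -30.7, 7.1]
width: 0.27
finger_force: 15.0
```

{"api": "play_rows", "payload": {
  "increments": "0.1 0 0.004 0 0;0.1 0 0.008 0 0;0.1 0 0.008 0 0"
}}

```text
t: 6.32
tcp_pos: [0.48, 0.057, 0.156]
tool_rot: [-0.019, 1.0, -0.001, -0.002]
contact_force: [-10.1, -29.5, 6.7]
width: 0.435
finger_force: 15.0
```

{"api": "play_rows", "payload": {
  "increments": "0.8 0 0 0 0;0.8 0 0 0 0;0.8 0 0 0 0;0.8 0 0 -0.05 0;0.8 0 0 -0.11 0;0.8 0 0 -0.145 0;0.5 0 -0.06 -0.145 0.18;0.5 0 -0.12 -0.145 0.36;0.5 0 -0.18 -0.145 0.54;0.5 0 -0.24 -0.145 0.72;0.5 0 -0.307 -0.145 0.9;0.5 0 -0.307 -0.145 1.08"
}}

```text
t: 7.82
tcp_pos: [0.4928, -0.251, 0.3007]
tool_rot: [0.502, 0.865, -0.0, 0.0]
contact_force: [0.5, 0.2, 0.2]
width: 0.502
finger_force: 0.0
```

{"api": "play_rows", "payload": {
  "increments": "0.5 0 0 0 0.18;0.5 0 0 0 0.36;0.5 0 0 0 0.49;0.5 0 0 0 0.49;0.42 0 0 0 0.49;0.42 0 0 0 0.49"
}}

```text
t: 8.57
tcp_pos: [0.4929, -0.2474, 0.3012]
tool_rot: [0.693, 0.721, 0.0, -0.0]
contact_force: [0.0, -0.8, -0.1]
width: 0.425
finger_force: 0.0
```

```bash
python3 - <<'E'
from h import *
info(); c,w=snap('wrist','w2'); print(-c['R'].T@c['t'])
np.save('c2.npy',c,allow_pickle=True)
c,t=snap('top','top2')
A=cv2.resize(t[165:275,235:400],None,fx=3.6,fy=3.6,interpolation=cv2.INTER_CUBIC)
A=cv2.copyMakeBorder(A,0,0,0,640-A.shape[1],cv2.BORDER_CONSTANT) 
cv2.imwrite('pics/v2.png',cv2.resize(np.vstack([w[:260,:,::-1],A[:340]]),None,fx=1,fy=1))
E
```

```text
t 8.57 tcp [ 0.4929 -0.2474  0.3012] yang 2.28 w 0.425 F [ 0.  -0.8 -0.1] q6 -0.62
[ 0.48944973 -0.18182028  0.39375603]
```

View pics/v2.png

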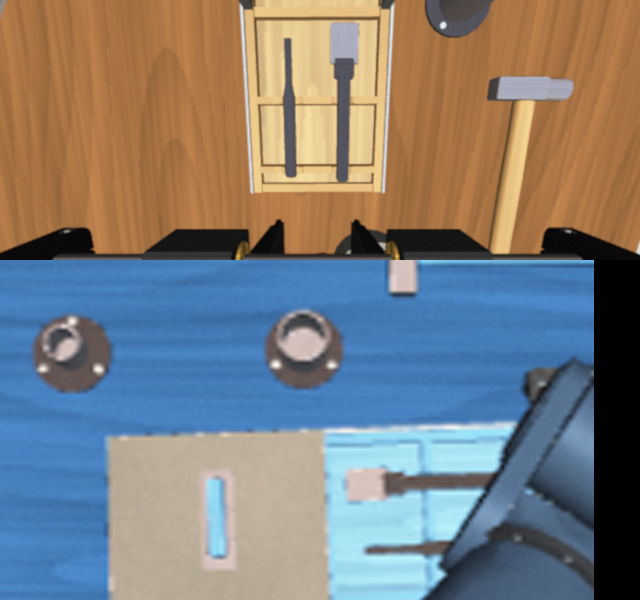

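The wrist view shows the chisel on the right (+x), from its blade at (344,24) to its head at (343,180). The punch is on the left, from its nose at (287,39) to its head at (291,176). The bars are at rows 100 and 168, and the cover is fully over the +y half.

```bash
python3 - <<'E'
from h import *
c=np.load('c2.npy',allow_pickle=True).item(); im=cv2.imread('pics/w2.png')
g=cv2.cvtColor(im,cv2.COLOR_BGR2HSV); m=((g[:,:,1]<80)&(g[:,:,2]<215)).astype(np.uint8)
roi=np.zeros_like(m); roi[18:190,262:374]=1; m&=roi
n,l,st,ce=cv2.connectedComponentsWithStats(m)
for i in range(1,n):
    if st[i,4]<150: continue
    ys,xs=np.where(l==i); print(st[i])
    for v in (ys.min(),100,130,150,165,ys.max()):
        u=xs[ys==v]
        if len(u): print(v,u.min(),u.max(),plane(c,((u.min()+u.max())/2,v),.046).round(4), 'w',(plane(c,(u.max()+.5,v),.046)-plane(c,(u.min()-.5,v),.046))[0].round(4))
for p in((318,100),(318,105),(318,164),(318,172)): print('bar',plane(c,p,.037).round(4))
E
```

```text
[ 330   22   30  160 2737]
22 332 355 [ 0.5131 -0.0738  0.046 ] w 0.0253
100 338 349 [ 0.5179 -0.152   0.046 ] w 0.0134
130 337 348 [ 0.5187 -0.1847  0.046 ] w 0.0137
150 337 348 [ 0.5201 -0.2073  0.046 ] w 0.0139
165 337 348 [ 0.5211 -0.2247  0.046 ] w 0.0141
181 338 345 [ 0.5211 -0.2438  0.046 ] w 0.0095
[ 283   38   13  140 1300]
38 285 289 [ 0.4538 -0.0915  0.046 ] w 0.0053
100 284 294 [ 0.457  -0.1544  0.046 ] w 0.0123
130 284 294 [ 0.4576 -0.1871  0.046 ] w 0.0126
150 285 295 [ 0.4591 -0.2097  0.046 ] w 0.0128
165 285 295 [ 0.4594 -0.2272  0.046 ] w 0.0129
177 288 292 [ 0.4597 -0.2414  0.046 ] w 0.0059
bar [ 0.4894 -0.1524  0.037 ]
bar [ 0.4896 -0.1579  0.037 ]
bar [ 0.4924 -0.2258  0.037 ]
bar [ 0.4927 -0.2355  0.037 ]
```

{"api": "play_rows", "payload": {
  "increments": "0.42 0.032 0.028 0 0;0.42 0.032 0.028 0.06 0;0.42 0.032 0.028 0.12 0;0.42 0.032 0.028 0.17 0;0.42 0.032 0.028 0.197 0;0.42 0.032 0.028 0.197 0;0.42 0.032 0.028 0.197 0;0.05 0.032 0.028 0.197 0;0.05 0.032 0.028 0.197 0;0.05 0.032 0.028 0.197 0;0.05 0.032 0.028 0.197 0;0.05 0.032 0.028 0.197 0",
  "squeeze": 5
}}

```text
t: 10.18
tcp_pos: [0.5198, -0.2145, 0.1047]
tool_rot: [0.694, 0.72, 0.0, 0.0]
contact_force: [0.4, -0.3, 5.8]
width: 0.15
finger_force: 5.0
```

```bash
python3 - <<'E'
from h import *
s=info([.5203,-.214,.103]); print(s['finger_force'])
E
```

```text
t 10.18 tcp [ 0.5198 -0.2145  0.1047] yang 2.17 w 0.15 F [ 0.4 -0.3  5.8] q6 -0.55
shift [0.0005 0.0005 0.0017]
4.9994198977947235
```

The chisel is gripped at the right width. I'll squeeze hard, lift it level and clear, then loosen gradually so it swings down.

{"api": "play_rows", "payload": {
  "increments": "0.05 0 0 0 0;0.05 0 0 0 0;0.05 0 0 -0.02 0;0.05 0 0 -0.05 0;0.05 0 0 -0.10 0;0.05 0 0 -0.16 0;0.05 0 0 -0.21 0;0.05 0 0 -0.22 0;0.05 0 0 -0.22 0",
  "squeeze": 45
}}

```text
t: 11.3
tcp_pos: [0.5194, -0.2143, 0.3237]
tool_rot: [0.694, 0.72, -0.0, -0.0]
contact_force: [-0.1, -0.5, -3.0]
width: 0.142
finger_force: 45.0
```

```bash
python3 - <<'E'
from h import *
s=info(); print(s['finger_force'],s['torque'])
c,w=snap('wrist','w3'); c,t=snap('scene','s3')
cv2.imwrite('pics/v3.png',np.vstack([w[:300,:,::-1],cv2.resize(t[100:300,100:420,::-1],None,fx=1.5,fy=1.5)[:, :480] if 0 else cv2.copyMakeBorder(cv2.resize(t[80:280,100:420,::-1],None,fx=1.5,fy=1.5),0,0,0,160,cv2.BORDER_CONSTANT)]))
E
```

```text
t 11.3 tcp [ 0.5194 -0.2143  0.3237] yang 2.18 w 0.142 F [-0.1 -0.5 -3. ] q6 -0.55
44.992881417274475 [-0.24405696 -0.01565201 -0.01021327]
```

View pics/v3.png

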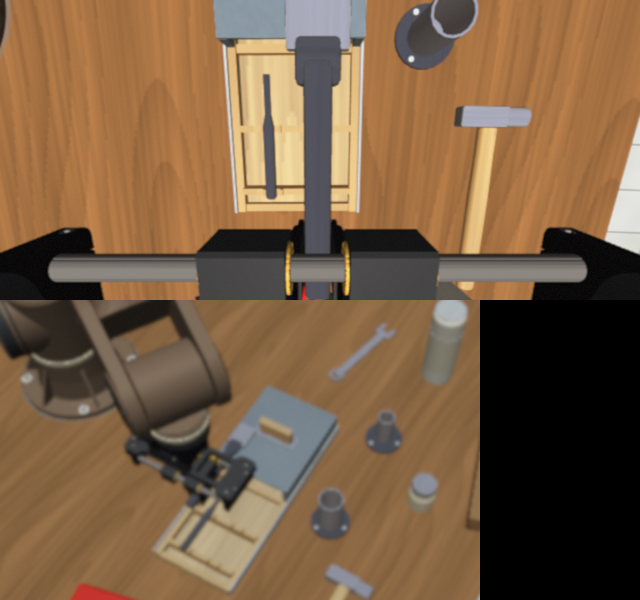

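The chisel is held level in the fingers, blade toward +y at (318,20) and clear of the rack. The punch is still in place. Now I loosen the grip.

{"api": "play_rows", "payload": {
  "increments": "0.05 0 0 0 0;0.05 0 0 0 0;0.05 0 0 0 0",
  "squeeze": 12
}}

```text
t: 11.78
tcp_pos: [0.5196, -0.2145, 0.3237]
tool_rot: [0.694, 0.72, -0.0, -0.0]
contact_force: [-0.5, -0.2, -2.2]
width: 0.148
finger_force: 12.0
```

```bash
python3 - <<'E'
from h import *
s=info(); print(s['finger_force'],s['torque'])
E
```

```text
t 11.78 tcp [ 0.5196 -0.2145  0.3237] yang 2.18 w 0.148 F [-0.5 -0.2 -2.2] q6 -0.55
11.999723017215729 [-0.19676087  0.04004344  0.03760372]
```

{"api": "play_rows", "payload": {
  "increments": "0.05 0 0 0 0;0.05 0 0 0 0;0.05 0 0 0 0",
  "squeeze": 7
}}

```text
t: 12.15
tcp_pos: [0.5196, -0.2145, 0.3242]
tool_rot: [0.694, 0.72, 0.0, 0.0]
contact_force: [0.8, 0.2, -2.1]
width: 0.145
finger_force: 7.0
```

```bash
python3 - <<'E'
from h import *
s=info(); print(s['finger_force'],s['torque'])
E
```

```text
t 12.15 tcp [ 0.5196 -0.2145  0.3242] yang 2.18 w 0.145 F [ 0.8  0.2 -2.1] q6 -0.55
6.999905928969383 [-0.15717388  0.01338991 -0.01165294]
```

{"api": "play_rows", "payload": {
  "increments": "0.05 0 0 0 0;0.05 0 0 0 0;0.05 0 0 0 0;0.05 0 0 0 0",
  "squeeze": 4.5
}}

```text
t: 12.65
tcp_pos: [0.5196, -0.2145, 0.3242]
tool_rot: [0.694, 0.72, 0.0, -0.0]
contact_force: [0.1, 0.6, -2.8]
width: 0.148
finger_force: 4.5
```

```bash
python3 - <<'E'
from h import *
s=info(); print(s['finger_force'],s['torque']); c,w=snap('wrist','w4')
m=cv2.absdiff(w,cv2.imread('pics/w3.png')[:,:,::-1]); print(m.max(2)[:240].__gt__(40).sum())
E
```

```text
t 12.65 tcp [ 0.5196 -0.2145  0.3242] yang 2.18 w 0.148 F [ 0.1  0.6 -2.8] q6 -0.55
4.499970898032188 [-0.20599639  0.06914071 -0.04805686]
5403
```

```bash
cat >> h.py <<'E'
def prof(im,x0=250,x1=400,rows=range(2,230,16)):
    g=cv2.cvtColor(np.ascontiguousarray(im),cv2.COLOR_RGB2HSV); m=((g[:,:,1]<80)&(g[:,:,2]<215))
    return [(v,)+((np.where(m[v,x0:x1])[0][[0,-1]]+x0).tolist()+[int(m[v,x0:x1].sum())] if m[v,x0:x1].any() else []).__class__(((np.where(m[v,x0:x1])[0][[0,-1]]+x0).tolist()+[int(m[v,x0:x1].sum())]) if m[v,x0:x1].any() else []).__iter__().__reduce__()[1][0].__class__() if 0 else (v,int(m[v,x0:x1].sum())) for v in rows]
E
python3 - <<'E'
from h import *
for f in('w3','w4'): print(f,prof(cv2.imread(f'pics/{f}.png')[:,:,::-1]))
E
```

```text
w3 [(2, 117), (18, 116), (34, 121), (50, 65), (66, 48), (82, 52), (98, 38), (114, 37), (130, 43), (146, 40), (162, 41), (178, 38), (194, 40), (210, 29), (226, 40)]
w4 [(2, 116), (18, 116), (34, 121), (50, 6), (66, 2), (82, 11), (98, 9), (114, 10), (130, 14), (146, 46), (162, 49), (178, 30), (194, 32), (210, 21), (226, 41)]
```

{"api": "play_rows", "payload": {
  "increments": "0.05 0 0 0 0;0.05 0 0 0 0;0.05 0 0 0 0;0.05 0 0 0 0",
  "squeeze": 3
}}

```text
t: 13.2
tcp_pos: [0.5197, -0.2144, 0.3242]
tool_rot: [0.694, 0.72, 0.0, -0.0]
contact_force: [0.0, -0.2, -2.9]
width: 0.151
finger_force: 3.0
```

```bash
python3 - <<'E'
from h import *
s=info(); print(s['finger_force'],s['torque']); c,w=snap('wrist','w5'); print(prof(w))
E
```

```text
t 13.2 tcp [ 0.5197 -0.2144  0.3242] yang 2.18 w 0.151 F [ 0.  -0.2 -2.9] q6 -0.55
2.9999319836497307 [-0.1004402   0.01874166 -0.02726512]
[(2, 116), (18, 116), (34, 121), (50, 6), (66, 2), (82, 11), (98, 9), (114, 10), (130, 14), (146, 13), (162, 14), (178, 46), (194, 37), (210, 19), (226, 30)]
```

It is swinging down. I'll let it settle, then tidy that helper and view.

{"api": "play_rows", "payload": {
  "increments": "0.05 0 0 0 0;0.05 0 0 0 0;0.05 0 0 0 0;0.05 0 0 0 0;0.05 0 0 0 0;0.05 0 0 0 0",
  "squeeze": 3
}}

```text
t: 14.0
tcp_pos: [0.5196, -0.2145, 0.3242]
tool_rot: [0.694, 0.72, 0.0, -0.0]
contact_force: [0.2, 0.5, -3.3]
width: 0.148
finger_force: 3.0
```

```bash
python3 - <<'E'
s=open('h.py').read(); i=s.index('    return [(v,)+'); s=s[:i]+"    return [(v,int(m[v,x0:x1].sum())) for v in rows]\n"; open('h.py','w').write(s)
E
python3 - <<'E'
from h import *
s=info(); print(s['torque']); c,w=snap('wrist','w6'); print(prof(w))
c,t=snap('scene','s6')
A=cv2.resize(t[130:310,160:320,::-1],None,fx=2.5,fy=2.5)
cv2.imwrite('pics/v6.png',np.hstack([cv2.copyMakeBorder(w[100:400,160:480,::-1],0,150,0,0,cv2.BORDER_CONSTANT),A]))
E
```

```text
t 14.0 tcp [ 0.5196 -0.2145  0.3242] yang 2.18 w 0.148 F [ 0.2  0.5 -3.3] q6 -0.55
[-0.07851855  0.016007    0.01587652]
[(2, 116), (18, 116), (34, 121), (50, 6), (66, 2), (82, 11), (98, 9), (114, 10), (130, 15), (146, 13), (162, 14), (178, 45), (194, 37), (210, 19), (226, 34)]
```

View pics/v6.png

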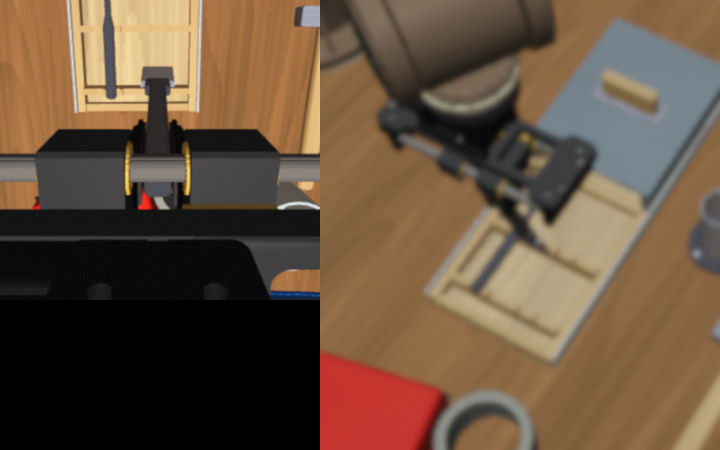

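The chisel hangs nearly vertical; its lower edge shows at full-image row ~166. I'll compute the remaining tilt.

```bash
python3 - <<'E'
from h import *
w=cv2.imread('pics/w6.png')[:,:,::-1]; print(prof(w,295,345,range(156,200,2)))
c=cal('wrist')
for d in range(0,60,5):
    a=np.radians(d); r=[]
    for e in(-.003,.003): # blade thickness
        y=-.2145+.142*np.sin(a)+e*np.cos(a); z=.265-.142*np.cos(a)+e*np.sin(a); r.append(proj(c,(.5197,y,z)).round(0))
    print(d,*r, 'shoulder',proj(c,(.5197,-.2145+.097*np.sin(a),.265-.097*np.cos(a))).round(0))
E
```

```text
[(156, 0), (158, 0), (160, 0), (162, 0), (164, 0), (166, 1), (168, 29), (170, 30), (172, 31), (174, 31), (176, 31), (178, 32), (180, 33), (182, 34), (184, 35), (186, 35), (188, 25), (190, 25), (192, 25), (194, 23), (196, 16), (198, 16)]
0 [318. 196.] [318. 190.] shoulder [318. 204.]
5 [318. 184.] [319. 178.] shoulder [318. 195.]
10 [319. 172.] [319. 166.] shoulder [319. 186.]
15 [319. 160.] [320. 154.] shoulder [319. 176.]
20 [320. 148.] [320. 142.] shoulder [320. 167.]
25 [320. 136.] [321. 130.] shoulder [320. 158.]
30 [321. 123.] [321. 117.] shoulder [321. 149.]
35 [322. 111.] [322. 105.] shoulder [321. 140.]
40 [322.  98.] [322.  92.] shoulder [321. 131.]
45 [323.  85.] [323.  79.] shoulder [322. 122.]
50 [323.  72.] [324.  65.] shoulder [322. 114.]
55 [324.  58.] [325.  51.] shoulder [323. 105.]
```

The tilt is about 9.5°, with the foot toward +y. I'll grip firmly and carry it over the wide cup.

{"api": "play_rows", "payload": {
  "increments": "0.05 0 0 0 0;0.05 0 0 0 0;0.05 0.025 0.02 0 0;0.05 0.06 0.052 0 0;0.05 0.10 0.088 0 0;0.05 0.13 0.115 0 0;0.05 0.153 0.1345 0 0;0.05 0.153 0.1345 0 0;0.05 0.153 0.1345 0 0;0.05 0.153 0.1345 0 0",
  "squeeze": 40
}}

```text
t: 15.35
tcp_pos: [0.6478, -0.0573, 0.3244]
tool_rot: [0.694, 0.72, -0.0, 0.0]
contact_force: [-0.2, -0.4, -2.2]
width: 0.143
finger_force: 40.0
```

```bash
python3 - <<'E'
from h import *
info([.648,-.0565,.324]); c,w=snap('wrist','w7'); print(prof(w,295,345,range(156,200,4)))
print(proj(c,(.6472,-.0331,.088)),proj(c,(.6472,-.0331+.0235,.088)))
cv2.imwrite('pics/v7.png',cv2.resize(w[90:300,220:420,::-1],None,fx=2.8,fy=2.8))
E
```

```text
t 15.35 tcp [ 0.6478 -0.0573  0.3244] yang 2.12 w 0.143 F [-0.2 -0.4 -2.2] q6 -0.23
shift [0.0008 0.0002 0.0004]
[(156, 50), (160, 47), (164, 50), (168, 48), (172, 45), (176, 38), (180, 33), (184, 35), (188, 25), (192, 25), (196, 15)]
[318.07792161 164.79537924] [318.89186566 143.34361269]
```

View pics/v7.png

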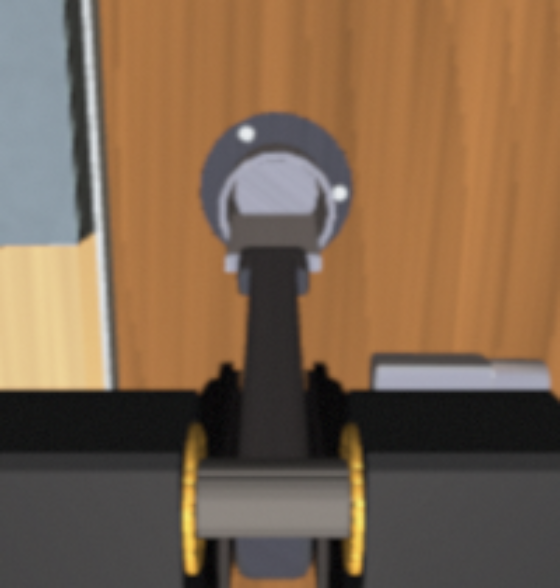

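The picture shows the blade edge at (274,215) over the cup's rim circle, centred at (277,205). It is aligned to within 1 mm, so I lower it.

{"api": "play_rows", "payload": {
  "increments": "0.05 0 0.001 0.02 0;0.05 0.001 0.001 0.04 0;0.05 0.003 0.001 0.06 0;0.05 0.004 0.001 0.08 0;0.05 0.005 0.001 0.095 0;0.05 0.006 0.001 0.105 0;0.05 0.006 0.001 0.110 0;0.05 0.006 0.001 0.110 0"
}}

```text
t: 16.4
tcp_pos: [0.6491, -0.0505, 0.2144]
tool_rot: [0.694, 0.72, 0.0, 0.0]
contact_force: [0.4, -0.3, -1.7]
width: 0.149
finger_force: 40.0
```

{"api": "play_rows", "payload": {
  "increments": "0.05 0 0 0 0;0.05 0 0 0 0;0.05 0.006 0 0 0;0.05 0.012 0 0 0;0.05 0.017 0 0.002 0;0.05 0.017 0 0.004 0;0.05 0.017 0 0.004 0",
  "squeeze": 4
}}

```text
t: 17.27
tcp_pos: [0.6485, -0.0329, 0.2109]
tool_rot: [0.693, 0.721, 0.0, 0.0]
contact_force: [-1.4, -1.3, 3.7]
width: 0.152
finger_force: 4.0
```

{"api": "play_rows", "payload": {
  "increments": "0.4 0 0 0 0;0.4 0 0 0 0;0.4 0 0 0 0;0.4 0 0 -0.03 0;0.4 0 0 -0.08 0;0.4 0 0 -0.12 0;0.4 0 0 -0.12 0"
}}

```text
t: 18.15
tcp_pos: [0.6489, -0.0335, 0.3335]
tool_rot: [0.694, 0.72, 0.002, 0.002]
contact_force: [-1.1, -0.5, -0.2]
width: 0.398
finger_force: 0.0
```

```bash
python3 - <<'E'
from h import *
info([.4592,-.215,.331],[.4592,-.215,.1035]); c,w=snap('wrist','w8'); snap('top','t8')
cv2.imwrite('pics/v8.png',cv2.resize(w[90:300,180:460,::-1],None,fx=2,fy=2))
E
```

```text
t 18.15 tcp [ 0.6489 -0.0335  0.3335] yang 2.18 w 0.398 F [-1.1 -0.5 -0.2] q6 -0.19
shift [-0.1742 -0.1965  0.0016]
shift [-0.174  -0.1978  0.2291]
```

View pics/v8.png

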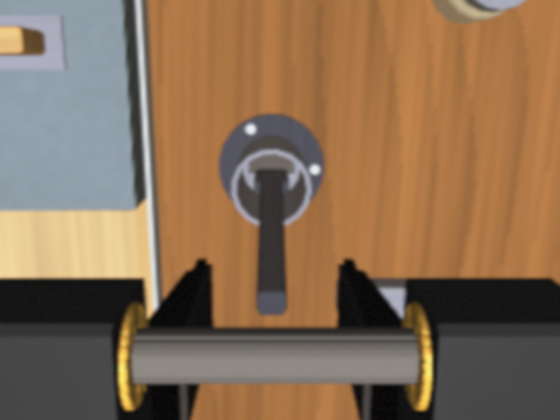

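The chisel stands released in the wide cup, with its head up at (271,302). Next is the punch.

{"api": "play_rows", "payload": {
  "increments": "0.4 -0.174 -0.1975 0 0;0.4 -0.174 -0.1975 0 0;0.4 -0.174 -0.1975 0 0;0.4 -0.174 -0.1975 0 0;0.4 -0.174 -0.1975 0.03 0;0.4 -0.174 -0.1975 0.09 0;0.4 -0.174 -0.1975 0.15 0;0.4 -0.174 -0.1975 0.20 0;0.4 -0.174 -0.1975 0.229 0;0.4 -0.174 -0.1975 0.229 0;0.4 -0.174 -0.1975 0.229 0"
}}

```text
t: 19.62
tcp_pos: [0.4577, -0.2148, 0.1016]
tool_rot: [0.694, 0.72, 0.0, -0.0]
contact_force: [0.1, -0.9, 0.1]
width: 0.405
finger_force: 0.0
```

{"api": "play_rows", "payload": {
  "increments": "0.05 0 0 0 0;0.05 0 0 0 0;0.05 0 0 0 0;0.05 0 0 0 0;0.05 0 0 0 0;0.05 0 0 0 0",
  "squeeze": 5
}}

```text
t: 20.38
tcp_pos: [0.4588, -0.2151, 0.1019]
tool_rot: [0.694, 0.72, 0.001, 0.002]
contact_force: [6.5, 2.9, 2.2]
width: 0.144
finger_force: 5.0
```

{"api": "play_rows", "payload": {
  "increments": "0.05 0 0 0 0;0.05 0 0 0 0;0.05 0 0 -0.02 0;0.05 0 0 -0.05 0;0.05 0 0 -0.10 0;0.05 0 0 -0.16 0;0.05 0 0 -0.21 0;0.05 0 0 -0.22 0;0.05 0 0 -0.22 0",
  "squeeze": 45
}}

```text
t: 21.5
tcp_pos: [0.4574, -0.2147, 0.321]
tool_rot: [0.694, 0.72, 0.0, 0.0]
contact_force: [-0.0, 0.7, -1.1]
width: 0.137
finger_force: 45.0
```

```bash
python3 - <<'E'
from h import *
s=info(); print(s['torque']); c,w=snap('wrist','w9'); print(prof(w,270,370))
E
```

```text
t 21.5 tcp [ 0.4574 -0.2147  0.321 ] yang 2.18 w 0.137 F [-0.   0.7 -1.1] q6 -0.61
[-0.14398113  0.0429254   0.004694  ]
[(2, 98), (18, 98), (34, 97), (50, 19), (66, 19), (82, 19), (98, 19), (114, 24), (130, 30), (146, 29), (162, 29), (178, 29), (194, 27), (210, 28), (226, 36)]
```

{"api": "play_rows", "payload": {
  "increments": "0.05 0 0 0 0;0.05 0 0 0 0;0.05 0 0 0 0",
  "squeeze": 6
}}

```text
t: 21.92
tcp_pos: [0.4576, -0.2148, 0.3206]
tool_rot: [0.694, 0.72, -0.0, -0.001]
contact_force: [-0.5, -1.2, -1.7]
width: 0.145
finger_force: 6.0
```

{"api": "play_rows", "payload": {
  "increments": "0.05 0 0 0 0;0.05 0 0 0 0;0.05 0 0 0 0;0.05 0 0 0 0",
  "squeeze": 4
}}

```text
t: 22.42
tcp_pos: [0.4576, -0.2148, 0.3212]
tool_rot: [0.694, 0.72, 0.0, 0.0]
contact_force: [-0.5, 0.0, -0.8]
width: 0.146
finger_force: 4.0
```

{"api": "play_rows", "payload": {
  "increments": "0.05 0 0 0 0;0.05 0 0 0 0;0.05 0 0 0 0;0.05 0 0 0 0;0.05 0 0 0 0",
  "squeeze": 3
}}

```text
t: 23.05
tcp_pos: [0.4576, -0.2148, 0.3212]
tool_rot: [0.694, 0.72, 0.0, -0.0]
contact_force: [-0.3, -0.1, 0.4]
width: 0.147
finger_force: 3.0
```

```bash
python3 - <<'E'
from h import *
s=info(); print(s['torque']); c,w=snap('wrist','w10'); print(prof(w,300,335,range(2,220,4)))
p=s['tcp_pos']
for d in range(0,60,5):
    a=np.radians(d); r=[proj(c,(p[0],p[1]+.124*np.sin(a)+e*np.cos(a),p[2]-.059-.124*np.cos(a)+e*np.sin(a))).round(0) for e in(-.004,.004)]
    print(d,*r)
E
```

```text
t 23.05 tcp [ 0.4576 -0.2148  0.3212] yang 2.18 w 0.147 F [-0.3 -0.1  0.4] q6 -0.61
[-0.10611203  0.03345889 -0.02111426]
[(2, 35), (6, 35), (10, 35), (14, 35), (18, 35), (22, 35), (26, 35), (30, 35), (34, 35), (38, 35), (42, 0), (46, 0), (50, 0), (54, 0), (58, 0), (62, 0), (66, 0), (70, 0), (74, 0), (78, 0), (82, 0), (86, 0), (90, 0), (94, 0), (98, 0), (102, 0), (106, 0), (110, 8), (114, 8), (118, 8), (122, 8), (126, 8), (130, 9), (134, 9), (138, 9), (142, 9), (146, 9), (150, 9), (154, 13), (158, 15), (162, 17), (166, 18), (170, 18), (174, 19), (178, 19), (182, 19), (186, 20), (190, 20), (194, 19), (198, 20), (202, 20), (206, 20), (210, 20), (214, 21), (218, 21)]
0 [318. 201.] [318. 193.]
5 [318. 190.] [319. 182.]
10 [319. 179.] [319. 171.]
15 [319. 168.] [320. 160.]
20 [320. 157.] [320. 149.]
25 [320. 146.] [321. 138.]
30 [321. 135.] [321. 127.]
35 [321. 124.] [322. 115.]
40 [322. 113.] [322. 104.]
45 [322. 101.] [323.  93.]
50 [323.  90.] [323.  81.]
55 [324.  78.] [324.  70.]
```

{"api": "play_rows", "payload": {
  "increments": "0.05 0 0 -0.02 0;0.05 0 0 0 0;0.05 0 0 -0.02 0;0.05 0 0 0 0;0.05 0 0 -0.02 0;0.05 0 0 0 0;0.05 0 0 0 0"
}}

```text
t: 23.98
tcp_pos: [0.4573, -0.2146, 0.3204]
tool_rot: [0.694, 0.72, -0.0, -0.001]
contact_force: [0.5, -0.7, -0.3]
width: 0.145
finger_force: 3.0
```

```bash
python3 - <<'E'
from h import *
s=info(); print(s['torque']); c,w=snap('wrist','w11'); print(prof(w,300,335,range(42,220,4)))
E
```

```text
t 23.98 tcp [ 0.4573 -0.2146  0.3204] yang 2.18 w 0.145 F [ 0.5 -0.7 -0.3] q6 -0.61
[-0.11661591  0.04237594  0.0114157 ]
[(42, 0), (46, 0), (50, 0), (54, 0), (58, 0), (62, 0), (66, 0), (70, 0), (74, 0), (78, 0), (82, 0), (86, 0), (90, 0), (94, 0), (98, 0), (102, 0), (106, 0), (110, 0), (114, 0), (118, 0), (122, 0), (126, 0), (130, 0), (134, 7), (138, 7), (142, 7), (146, 8), (150, 8), (154, 8), (158, 8), (162, 9), (166, 10), (170, 13), (174, 16), (178, 17), (182, 18), (186, 18), (190, 19), (194, 18), (198, 19), (202, 19), (206, 19), (210, 19), (214, 20), (218, 20)]
```

Shaking turned it from ~39° to ~29°, with no slip in width. I'll do more, a little stronger.

{"api": "play_rows", "payload": {
  "increments": "0.05 0 0 -0.03 0;0.05 0 0 0 0;0.05 0 0 -0.03 0;0.05 0 0 0 0;0.05 0 0 -0.03 0;0.05 0 0 0 0;0.05 0 0 -0.03 0;0.05 0 0 0 0;0.05 0 0 -0.03 0;0.05 0 0 0 0;0.05 0 0 0 0"
}}

```text
t: 25.4
tcp_pos: [0.4572, -0.2146, 0.3205]
tool_rot: [0.694, 0.72, -0.0, -0.001]
contact_force: [-0.2, -0.1, 0.2]
width: 0.146
finger_force: 3.0
```

```bash
python3 - <<'E'
from h import *
s=info(); print(s['torque']); c,w=snap('wrist','w12'); print(prof(w,300,335,range(122,220,4)))
E
```

```text
t 25.4 tcp [ 0.4572 -0.2146  0.3205] yang 2.17 w 0.146 F [-0.2 -0.1  0.2] q6 -0.61
[-0.18497399  0.07020586 -0.00508026]
[(122, 0), (126, 0), (130, 0), (134, 0), (138, 0), (142, 0), (146, 0), (150, 0), (154, 0), (158, 0), (162, 0), (166, 0), (170, 6), (174, 6), (178, 7), (182, 7), (186, 7), (190, 9), (194, 13), (198, 15), (202, 16), (206, 17), (210, 17), (214, 17), (218, 18)]
```

```bash
python3 - <<'E'
from h import *
c,t=snap('scene','s12'); w=cv2.imread('pics/w12.png')
A=cv2.resize(t[150:300,180:310,::-1],None,fx=4,fy=4,interpolation=cv2.INTER_CUBIC)[:600,:420]
B=cv2.resize(w[140:340,250:390],None,fx=2.6,fy=2.6); B=cv2.copyMakeBorder(B,0,600-B.shape[0],0,0,cv2.BORDER_CONSTANT)
cv2.imwrite('pics/v12.png',np.hstack([B,A])); print(A.shape,B.shape)
s=get_state()['tcp_pos']
for d in(.0,.059,.18): print((proj(c,s-[0,0,d])-[180,150])*4)
E
```

```text
(600, 420, 3) (600, 364, 3)
[105.00690679 125.64046741]
[124.81799305 182.2980484 ]
[159.99636728 283.0383811 ]
```

View pics/v12.png

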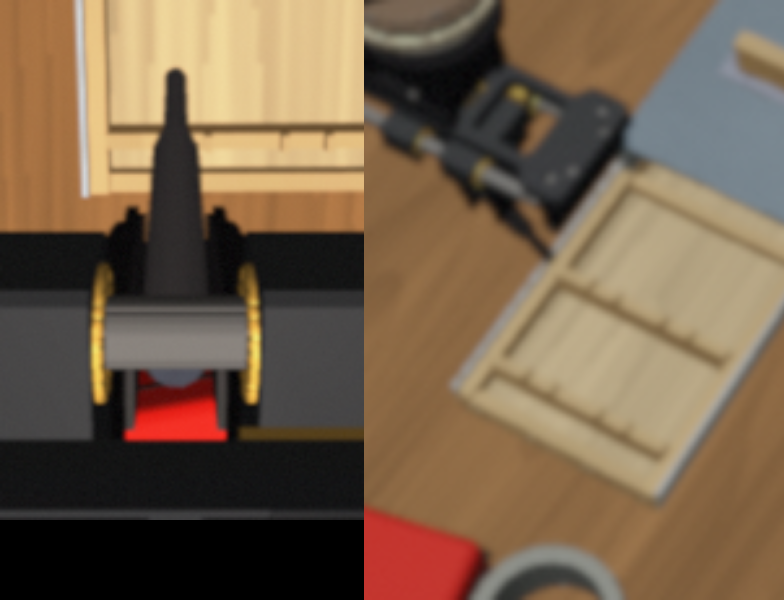

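The wrist view shows the nose at (317.7,167.7) full-frame, and the scene view shows the nose at (226.5,214.2). I'll triangulate it.

```bash
python3 - <<'E'
from h import *
s=info(); cw=cal('wrist'); cs=cal('scene')
o1,d1=ray(cw,(317.7,168)); o2,d2=ray(cs,(226.5,214.2))
a=np.linalg.lstsq(np.c_[d1,-d2],o2-o1,rcond=None)[0]; p1=o1+a[0]*d1;p2=o2+a[1]*d2
print('nose',p1,p2,np.linalg.norm(p1-p2)); g=s['tcp_pos']-[0,0,.059]
print('rel grip',p1-g,np.linalg.norm(p1-g))
# head bottom rim ray (v=288): point on the tool axis line beyond the grip
o,d=ray(cw,(318.5,288))
ax=(g-p1)/np.linalg.norm(g-p1); b=np.linalg.lstsq(np.c_[d,-ax],g-o,rcond=None)[0]; print('head beyond grip ~',b[1], 'total', b[1]+np.linalg.norm(p1-g))
E
```

```text
t 25.5 tcp [ 0.4578 -0.2149  0.3219] yang 2.18 w 0.148 F [-0.  -0.5 -1.8] q6 -0.61
nose [ 0.45649627 -0.18771657  0.1336585 ] [ 0.45647382 -0.18773759  0.13366121] 3.087705451578502e-05
rel grip [-0.00128843  0.02721783 -0.12922095] 0.1320625753791536
head beyond grip ~ 0.03004544303878225 total 0.16210801841793587
```

{"api": "play_rows", "payload": {
  "increments": "0.05 0 0 0 0;0.05 0 0 0 0;0.05 0.02 0.011 0 0;0.05 0.06 0.032 0 0;0.05 0.11 0.059 0 0;0.05 0.16 0.086 0 0;0.05 0.21 0.113 0 0;0.05 0.26 0.14 0 0;0.05 0.31 0.167 0 0;0.05 0.35 0.189 0 0;0.05 0.37 0.2 0 0;0.05 0.37 0.2 0 0",
  "squeeze": 40
}}

```text
t: 27.0
tcp_pos: [0.6436, 0.1638, 0.3209]
tool_rot: [0.693, 0.721, -0.0, -0.0]
contact_force: [0.2, -0.4, -1.4]
width: 0.142
finger_force: 40.0
```

{"api": "play_rows", "payload": {
  "increments": "0.05 0 0 0 0;0.05 0 0 0 0"
}}

```text
t: 27.25
tcp_pos: [0.6432, 0.1615, 0.3215]
tool_rot: [0.694, 0.72, 0.0, 0.0]
contact_force: [-0.4, 0.6, -1.2]
width: 0.139
finger_force: 40.0
```

```bash
python3 - <<'E'
from h import *
info([.6435,.1628,.3219]); c,w=snap('wrist','w13')
print('rim c',proj(c,(.6422,.19,.075)),'far',proj(c,(.6422,.207,.075)))
A=cv2.resize(w[90:300,220:420,::-1],None,fx=2.8,fy=2.8); cv2.imwrite('pics/v13.png',A)
E
```

```text
t 27.25 tcp [0.6432 0.1615 0.3215] yang 2.12 w 0.139 F [-0.4  0.6 -1.2] q6 0.11
shift [ 0.0013  0.0003 -0.0004]
rim c [317.81002415 159.91258569] far [318.37609629 144.81964068]
```

View pics/v13.png

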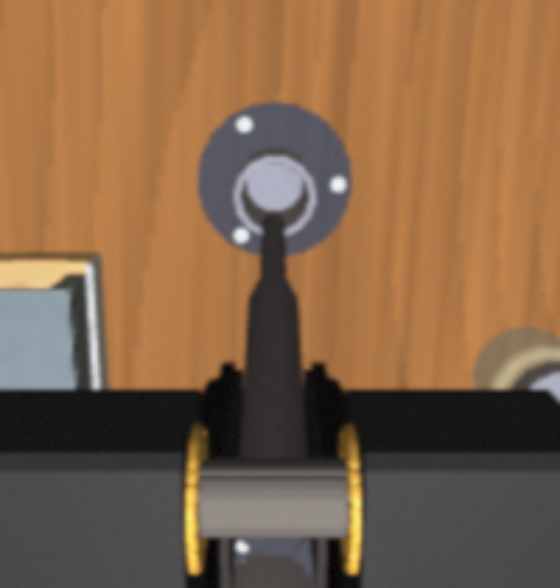

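The punch nose at (274,217) lines up with the narrow rim centred at (275,195), in line with the projection. I lower it.

{"api": "play_rows", "payload": {
  "increments": "0.05 0.001 0 0.03 0;0.05 0.001 0 0.055 0;0.05 0.003 0 0.07 0;0.05 0.005 0 0.085 0;0.05 0.007 0 0.10 0;0.05 0.0085 0 0.11 0;0.05 0.009 0 0.119 0;0.05 0.009 0 0.119 0"
}}

```text
t: 28.3
tcp_pos: [0.643, 0.1715, 0.2016]
tool_rot: [0.694, 0.72, -0.0, -0.0]
contact_force: [0.4, -0.2, -0.1]
width: 0.141
finger_force: 40.0
```

{"api": "play_rows", "payload": {
  "increments": "0.05 0 0 0 0;0.05 0 0 0 0;0.05 0.006 0 0 0;0.05 0.012 0 0 0;0.05 0.018 0 0.002 0;0.05 0.019 0 0.005 0;0.05 0.019 0 0.005 0",
  "squeeze": 4
}}

```text
t: 29.18
tcp_pos: [0.6424, 0.1907, 0.1973]
tool_rot: [0.693, 0.72, 0.0, 0.0]
contact_force: [0.7, 0.3, 0.7]
width: 0.142
finger_force: 4.0
```

{"api": "play_rows", "payload": {
  "increments": "0.4 0 0 0 0;0.4 0 0 0 0;0.4 0 0 0 0;0.4 0 0 -0.03 0;0.4 0 0 -0.08 0;0.4 0 0 -0.13 0;0.4 -0.05 0 -0.16 0;0.4 -0.05 0 -0.16 0;0.4 -0.05 0 -0.16 0"
}}

```text
t: 30.3
tcp_pos: [0.6441, 0.1405, 0.3567]
tool_rot: [0.694, 0.72, -0.0, -0.0]
contact_force: [-0.0, -0.2, -1.1]
width: 0.4
finger_force: 0.0
```

```bash
python3 - <<'E'
from h import *
info(); c,w=snap('wrist','w14'); cs,t=snap('scene','s14'); ct,tp=snap('top','t14')
cv2.imwrite('pics/v14.png',np.hstack([cv2.resize(t[110:280,190:400,::-1],None,fx=2,fy=2,interpolation=cv2.INTER_CUBIC), cv2.resize(w[60:230,210:400,::-1],None,fx=2,fy=2)]))
E
```

```text
t 30.3 tcp [0.6441 0.1405 0.3567] yang 2.14 w 0.4 F [-0.  -0.2 -1.1] q6 0.08
```

View pics/v14.png

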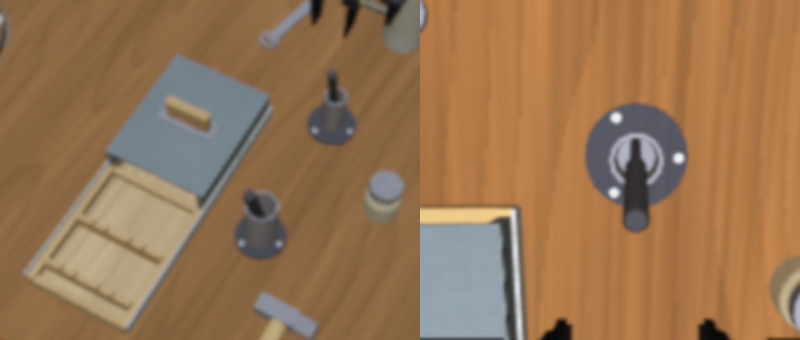

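Both tools stand head up in their cups, the punch at (635,215) and the chisel at (258,205). I'll do a quick check that the cover is still at its stop (tab y ≈ 0.043) and hand in if so.

```bash
python3 - <<'E'
from h import *
c=cal('scene'); g=cv2.cvtColor(cv2.imread('pics/s14.png'),cv2.COLOR_BGR2HSV)
e=proj(c,(.479,.0433,.104)); print(e)
m=cv2.inRange(g,(10,60,150),(30,255,255)); r=np.zeros_like(m); r[150:178,265:300]=255; m&=r
ys,xs=np.where(m); ce=(xs.mean(),ys.mean()); p=plane(c,ce,.096); print(ce,p)
if abs(p[1]-.0433)<.006: print(ticket.finish_job())
E
```

```text
[283.21166662 162.71872485]
(np.float64(283.25581395348837), np.float64(163.91860465116278)) [0.47789478 0.04449724 0.096     ]
the job is handed in; nothing more can be done
None
```

The job is handed in at about 30 s: the cover is fully open at its stop, and the chisel and punch stand head up and released in the wide and narrow cups.

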